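Open the folding splash door of a parts-wash bay and draw out the drip tray

TASK

Push the wash bay's folding door inwards at its fold until both panels are folded all the way back beside the near side wall. Only then slide the drip tray by its handle, without lifting it, out through the doorway until the whole tray stands flat on the drainboard in front, with the cylinder liner still standing upright on it, and let go. Leave everything else where it is.

Things in the scene. Friction and masses are not known exactly. Their poses are not given: they have to be found in the camera images.
- bay: Fixed open-topped red wash bay on a red 12 mm slab. Origin: on the table below the door pivot; x points through the doorway into the bay, y from the pivot along the doorway (line x = 0, y 0 to 220 mm). Side walls 12 mm thick at y = -24 and 244 mm, x -10 to 280 mm, tops 122 mm above the table; corner posts 20 mm square at x = 0, 137 mm; back wall at x = 276 mm, 67 mm.
- door (a joint): Angle q of the first panel about the pivot, rad: starts 0.15 to 0.4 (ajar, folded inwards), stop at 1.45, fully folded. Two aluminium panels 110 mm wide, 12 thick, 17 to 117 mm above the table. In the bay frame the fold is at x = 110 sin q, y = 110 cos q mm; the second panel's far edge runs along the doorway at y = 220 cos q. No spring; about 2 N at the fold moves it; it stays where left.
- drainboard (a point): Centre of the drainboard's top: the slab continued level in front of the doorway, 12 mm above the table, no rim; it spans x -210 to 0 mm, y -60 to 240 mm in the bay frame. Bay axes.
- fold_post (a point): Top centre of the dark round post (18 mm diameter, 48 mm tall, standing on the panels' top edge) on the fold hinge's axis, 165 mm above the table; the post spans 117 to 165 mm. Push here. It moves with the fold.
- tray: Loose steel drip tray, 140 mm (its x) by 110 mm (its y), rim 20 mm high, floor and walls 4 mm, 0.45 kg. Origin: centre of its underside. Its x is within about 0.1 rad of the bay's x at the start; it stands inside the bay on the slab, just behind the sweep of the door, and slides freely.
- tray_handle (a point): Centre of the tray's handle bar: flat-sided bar 12 mm thick (tray x), 78 mm long (tray y), 16 mm high, on two posts (inner faces 62 mm apart) at the tray's doorway end, 60 mm from the tray's centre; bar centre 67 mm above the tray's underside.
- liner: Loose dark cylinder liner (open tube) standing on the tray, 60 mm diameter with a 68 mm top flange, 90 mm tall, 0.35 kg. Origin: centre of its foot; z is its axis. It stands about 25 mm behind the tray's centre, away from the handle.
- tray_front_a (a point): Corner of the tray's underside: doorway end, -y side (tray axes).
- tray_front_b (a point): Corner of the tray's underside: doorway end, +y side (tray axes).
- tray_rear_a (a point): Corner of the tray's underside: inner end, -y side (tray axes).
- tray_rear_b (a point): Corner of the tray's underside: inner end, +y side (tray axes).
- piston: Bystander: aluminium piston, 48 mm diameter, 50 mm tall, in the bay's back corner on the pivot side. Origin: underside (lying tools: near the middle).
- socket: Bystander: steel socket, 32 mm diameter, 60 mm tall, on the drainboard's pivot side. Origin: underside (lying tools: near the middle).
- spray_can: Bystander: aerosol can, 64 mm diameter, 200 mm tall, on the table. Origin: underside (lying tools: near the middle).
- grease_jar: Bystander: jar, 80 mm diameter, 90 mm tall. Origin: underside (lying tools: near the middle).
- hammer: Bystander: hammer lying on the table. Origin: underside (lying tools: near the middle).
- wrench: Bystander: wrench lying on the table. Origin: underside (lying tools: near the middle).
- mug: Bystander: white mug, 80 mm diameter, 90 mm tall. Origin: underside (lying tools: near the middle).
Things that resemble listed ones, but are neither listed nor needed, are in the scene too. What is shaped like the tray but brown or green is not meant. There is more than one size of the liner; the one meant has the size given above.

How it is judged:
On the way:
1. The door is folded fully back (first panel beyond 1.3 rad) while the tray still stands inside the bay (value of joint door above 1.3 rad and distance of tray from where it was at the start of the episode below 0.04 m), for 0.2 s.
At the end, for the whole second after the job is handed in: Door still folded back (beyond 1.25 rad); all four tray corners at least 3 mm in front of the doorway line and on the drainboard (within 2 mm of its edges), tray flat on it; liner upright (under 0.1 rad) on the tray floor; both at rest and let go (value of joint door above 1.25 rad and x of tray_front_a in the frame of bay between -0.212 and -0.003 m and y of tray_front_a in the frame of bay between -0.062 and 0.242 m and x of tray_front_b in the frame of bay between -0.212 and -0.003 m and y of tray_front_b in the frame of bay between -0.062 and 0.242 m and x of tray_rear_a in the frame of bay between -0.212 and -0.003 m and y of tray_rear_a in the frame of bay between -0.062 and 0.242 m and x of tray_rear_b in the frame of bay between -0.212 and -0.003 m and y of tray_rear_b in the frame of bay between -0.062 and 0.242 m and angle between tray's own z axis and vertical below 0.06 rad and z of tray in the frame of bay between 0.008 and 0.018 m and angle between liner's own z axis and vertical below 0.1 rad and z of liner in the frame of tray below 0.012 m and horizontal distance between liner and tray below 0.06 m and linear speed of each of tray, liner below 0.02 m/s and contact force between the fingers and tray below 0.05 N); the robot touches nothing.
It fails at once if The tray is lifted more than 15 mm or tipped by more than 0.25 rad (z of tray in the frame of bay above 0.03 m or angle between tray's own z axis and vertical above 0.25 rad).
It fails at once if The liner is tipped by more than 0.4 rad (angle between liner's own z axis and vertical above 0.4 rad).
It fails at once if A bystander is moved by more than 25 mm (distance of any of piston, socket, spray_can, grease_jar, hammer, wrench, mug from where it was at the start of the episode above 0.025 m).
It also fails if it takes over 58 s, if anything falls off the work surface, if the arm or the gripper's body presses on something with over 40 N, if the wrist force passes 120 N, or if a joint passes its speed limit or range.

ROBOT

A 6-joint arm with a two-finger parallel gripper is mounted at the origin on the work surface. World frame = base frame: x ahead of the robot, y to its left, z up, the work surface at z = 0. Lengths are in m, angles in rad, forces in N, time in s.
With the tool pointing down it reaches from about 0.35 to 0.975 m from the base axis. Payload 4.9 kg.
Tool frame: the origin (TCP) lies at the very end of the fingers, on their centre line; the grasp point (between the pads) lies 19 mm behind it; y points along the fingers, z is the direction in which the jaws open and shut, and the axes are right-handed (so a half turn about y gives the same grasp; the last joint's range is limited). The gripper opens to 85 mm and grips with 20 to 120 N. Pads are 22 mm wide; open, the fingers measure 114 mm over their backs; the gripper's body (76 mm by 85 mm) begins 54 mm behind the grasp point. The pads swing forward as they close: fully open they stand 13 mm farther back than shut.
Start: joints at [1.041, 0.053, 1.613, -0, 1.476, -0.119], TCP at [0.25, 0.573, 0.231] pointing down, gripper open.
Joint ranges: [-3.01, 3.01], [-1.01, 2.22], [0.06, 2.58], [-1.02, 4.17], [0.09, 2.62], [-3.14, 3.14]. Speed limits (rad/s): [2.57, 2.57, 3.14, 3.14, 3.14, 3.14].

INTERFACE

Orientations are given as a rotation vector (axis times angle).
In Python, from station import monitor, viewer, ticket gives the robot as it stands.
- The arm moves only by the tool servo_tool, never from a script. Its argument "commands" is one flat list of numbers, 7 for each row, row after row: the turn, a rotation vector about the tool's x, y, z in rad, then the shift along the tool's x, y, z in cm, then the opening, from 0 (shut) to 1 (fully open). In form: [rx, ry, rz, dx, dy, dz, claw, rx, ry, rz, dx, dy, dz, claw, ...]. A call has 1 to 20 rows; each row shifts and turns the pose as measured when the row begins, along the tool's axes as they then stand; what a row does not reach is not made up. A row lasts 1/10 s, in which the tool goes at most 50 mm and 8.59 degrees, less where a joint would pass 70% of its speed; a pose out of reach is approached as far as the arm can. A call is refused whole if a number of a shift passes 5 or a number of a turn 0.15, either way. A call with a gripper value outside its range is refused whole. The fingers move at their own pace and stop on an object; "grip_force" is the grip in N (left out, the last holds). Time passes only in rows, so rows that do not move let the fingers close. It gives the time, the measured TCP pose, the force and the opening at its end, in the units of the state.
- monitor.get_obs(): the state, without advancing time (a new reading comes with each control period).
- viewer.get_image(name): name is "side" or "top"; returns a dict with "frame" (400x640x3 uint8, red, green, blue), "depth" (400x640 float32, m along the optical axis (not along the pixel's ray), 0 where there is no reading), "camera_matrix" (3x3 intrinsics, pixels), "cam_to_world" (4x4, takes a point from camera to world coordinates). Camera axes: x right, y down, z forward; pixel columns grow to the right and rows downward; lengths in m; the calibration is good to about 2 mm. A picture is of the moment at which its call begins.
- ticket.finish_job(): hands the job in, once; it reports no verdict.
The state is a dict: "t": time; "q": joint angles; "dq": joint speeds; "effort": joint torques, N m; "tool_pos": TCP position; "tool_rot": TCP orientation; "contact_force": force on the tool from outside, world axes, zero at the start; "wrist_torque": the same for the moment, N m; "opening": finger opening in m.
Only numpy, scipy, OpenCV 4.12 (cv2) and the standard library are available. Lean on these libraries where they do the work, as an engineer would, in place of code of your own. Each camera call takes 0.05 s, during which the arm holds its last target.

## Working session

There is one attempt and no reset: what is moved stays moved. The work goes in short steps, Python scripts to look and compute and a tool call to move; the robot and the scene stay as the last step left them, time stands still between calls to the robot, and variables do not carry over. Pictures are saved under pics/ and viewed, and the job is handed in when it is done.

Besides the shell and the picture viewer there is one more tool, called after "Call:" in YAML: its name, and indented under it one key for each argument. servo_tool: Moves the arm, as the interface text tells. Its arguments: {"type":"object","properties":{"commands":{"type":"array","items":{"type":"number"}},"grip_force":{"type":"number"}},"required":["commands"]}

```bash
ls; mkdir -p pics
python3 - <<'E'
from station import monitor, viewer
import cv2,numpy as np
o=monitor.get_obs(); print(o)
for n in("side","top"):
    d=viewer.get_image(n); cv2.imwrite(f"pics/{n}0.png",d["frame"][:,:,::-1]); np.savez(f"{n}0.npz",**d)
    print(n,d["camera_matrix"].tolist(),np.round(d["cam_to_world"],3).tolist())
E
```

```text
pics
{'t': 0.0, 'q': array([ 1.04098062e+00,  5.33630673e-02,  1.61432104e+00,  1.81589255e-05,
        1.47601670e+00, -1.19001643e-01]), 'dq': array([ 1.91188006e-04,  8.26911977e-04,  1.66595693e-03, -1.07468227e-03,
        2.60307954e-03,  1.12982493e-05]), 'effort': array([ 2.46590374e-03, -3.93664169e+01, -3.70183182e+01,  1.12190696e-04,
        7.01955709e-03,  2.26301222e-05]), 'tool_pos': array([0.24926814, 0.57244418, 0.23004303]), 'tool_rot': array([-1.54866796,  0.32287587, -0.32178687]), 'contact_force': array([-1.05489354,  0.0847131 ,  0.12591893]), 'wrist_torque': array([-0.02260184, -0.03494383,  0.02490502]), 'opening': 0.08554597883261333}
side [[510.6827072482593, 0.0, 318.0013388191566], [0.0, 510.6827072482593, 191.73885923239797], [0.0, 0.0, 1.0]] [[-0.985, -0.111, 0.134, 0.297], [-0.172, 0.514, -0.84, 1.551], [0.024, -0.851, -0.525, 1.089], [0.0, 0.0, 0.0, 1.0]]
top [[375.0331417018429, 0.0, 328.5570616740477], [0.0, 375.0331417018429, 194.39185799369048], [0.0, 0.0, 1.0]] [[-0.025, -0.984, 0.174, 0.355], [-1.0, 0.027, 0.011, -0.005], [-0.016, -0.174, -0.985, 1.263], [0.0, 0.0, 0.0, 1.0]]
```

View pics/side0.png

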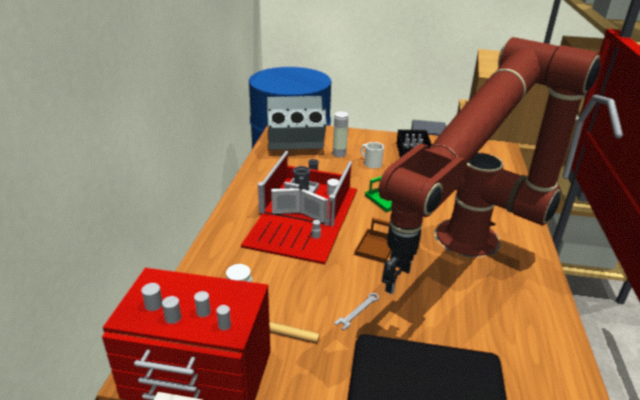

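View pics/top0.png

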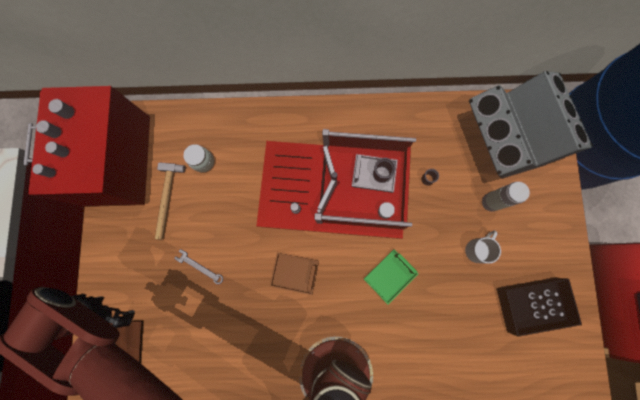

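```bash
cat > h.py <<'E'
import numpy as np,cv2
def ray(d,u,v,z):
    K=d["camera_matrix"];T=d["cam_to_world"]
    r=T[:3,:3]@np.linalg.solve(K,[u,v,1.]); o=T[:3,3]
    return o+r*(z-o[2])/r[2]
def dep(d):
    K=d["camera_matrix"];T=d["cam_to_world"];D=d["depth"]
    v,u=np.mgrid[:400,:640]
    P=np.stack([(u-K[0,2])/K[0,0]*D,(v-K[1,2])/K[1,1]*D,D],-1)
    return P@T[:3,:3].T+T[:3,3]
def crop(d,x0,y0,x1,y1,s,name):
    c=d["frame"][y0:y1,x0:x1,::-1]; cv2.imwrite(name,cv2.resize(c,None,fx=s,fy=s,interpolation=cv2.INTER_CUBIC))
E
python3 - <<'E'
from h import *
t=np.load("top0.npz");s=np.load("side0.npz")
crop(t,250,115,430,245,4,"pics/topc0.png");crop(s,235,140,375,265,5,"pics/sidec0.png")
P=dep(t)
f=t["frame"].astype(int)
red=(f[...,0]>100)&(f[...,1]<50)&(f[...,2]<50)
m=red&(abs(P[...,2]-.012)<.006)
m[:, :250]=0;m[:,430:]=0
p=P[m];print(m.sum(),p.mean(0),p.min(0),p.max(0), cv2.minAreaRect(p[:,:2].astype(np.float32)))
E
```

```text
8366 [0.59683687 0.03048466 0.01217185] [ 0.42734924 -0.25214049  0.006015  ] [0.76903243 0.24815602 0.0179923 ] ((0.5995272397994995, -0.00459057092666626), (0.4827689528465271, 0.29696226119995117), 83.86111450195312)
```

View pics/topc0.png

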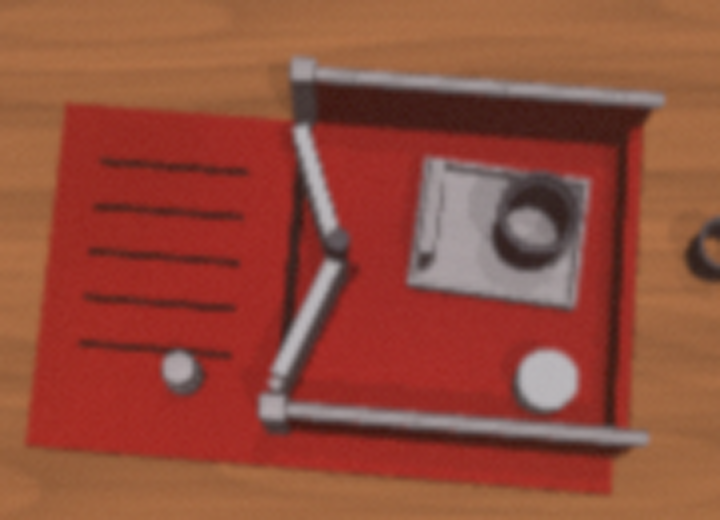

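View pics/sidec0.png

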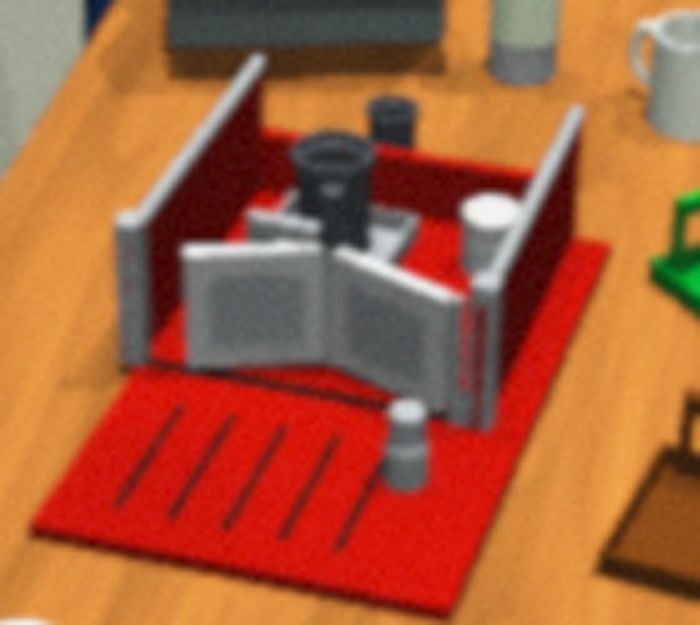

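Run:
```python
from h import *
t=np.load("top0.npz");P=dep(t);Z=P[...,2]
reg=np.zeros(Z.shape,bool);reg[115:245,255:425]=1
def show(n,m):
    k,l,st,c=cv2.connectedComponentsWithStats((m&reg).astype(np.uint8))
    for i in range(1,k):
        if st[i,4]>3:
            p=P[l==i];print(n,st[i].tolist(),np.round(np.median(p,0),4),np.round(p.mean(0),4),[np.round(a,3).tolist() for a in cv2.minAreaRect(p[:,:2].astype(np.float32))])
show("post",(Z>.129)&(Z<.145)); show("hi",(Z>.148)); show("wall",(Z>.105)&(Z<.128))
show("mid",(Z>.065)&(Z<.1))
```

```text
post [322, 129, 12, 7, 54] [0.7535 0.0102 0.1351] [0.7539 0.009  0.135 ] [[0.753, 0.005], [0.035, 0.02], 73.933]
post [335, 132, 49, 7, 91] [ 0.7437 -0.0841  0.1309] [ 0.7435 -0.0875  0.1312] [[0.742, -0.093], [0.151, 0.011], 83.391]
post [388, 136, 3, 4, 6] [ 0.7342 -0.1872  0.1298] [ 0.7329 -0.1874  0.1302] [[0.733, -0.187], [0.005, 0.011], 35.301]
post [392, 137, 6, 3, 8] [ 0.7305 -0.2046  0.1298] [ 0.7304 -0.2044  0.1308] [[0.731, -0.204], [0.015, 0.007], 79.683]
post [398, 137, 8, 3, 9] [ 0.7289 -0.2276  0.1314] [ 0.7287 -0.2274  0.1315] [[0.729, -0.226], [0.007, 0.022], 0.755]
post [409, 138, 7, 4, 17] [ 0.7222 -0.2588  0.1306] [ 0.7232 -0.2596  0.1306] [[0.724, -0.259], [0.019, 0.01], 85.352]
post [332, 178, 5, 2, 5] [ 0.6029 -0.0108  0.1387] [ 0.6032 -0.0108  0.1389] [[0.603, -0.011], [0.003, 0.012], 4.007]
post [315, 213, 31, 8, 93] [0.4852 0.0229 0.1322] [0.4858 0.0152 0.133 ] [[0.487, 0.005], [0.092, 0.019], 86.397]
post [347, 218, 9, 4, 17] [ 0.4782 -0.0557  0.1311] [ 0.4776 -0.0563  0.131 ] [[0.477, -0.059], [0.024, 0.008], 77.063]
post [357, 219, 10, 4, 16] [ 0.4746 -0.
[... 3383 characters left out ...]
.966]
mid [374, 170, 11, 10, 16] [ 0.6182 -0.1525  0.0728] [ 0.6224 -0.1538  0.0773] [[0.622, -0.154], [0.042, 0.013], 47.61]
mid [319, 181, 18, 33, 38] [0.5581 0.0097 0.0857] [0.557  0.0103 0.0823] [[0.556, 0.011], [0.004, 0.117], 61.897]
mid [404, 186, 5, 36, 102] [ 0.5306 -0.2396  0.0676] [ 0.5319 -0.2398  0.0677] [[0.531, -0.239], [0.012, 0.115], 83.415]
mid [291, 203, 8, 8, 50] [0.5285 0.1194 0.0711] [0.5293 0.1187 0.0714] [[0.53, 0.118], [0.022, 0.023], 89.301]
mid [316, 220, 8, 2, 9] [0.48   0.0366 0.0921] [0.4801 0.037  0.0873] [[0.48, 0.038], [0.002, 0.022], 5.061]
mid [325, 220, 83, 8, 92] [ 0.4667 -0.1062  0.0828] [ 0.4667 -0.1071  0.0827] [[0.467, -0.106], [0.257, 0.001], 83.768]
```

Run:
```python
from h import *
t=np.load("top0.npz");s=np.load("side0.npz")
ct=lambda x,y,z:ray(t,250+(x+.5)/4-.5,115+(y+.5)/4-.5,z)
cs=lambda x,y,z:ray(s,235+(x+.5)/5-.5,140+(y+.5)/5-.5,z)
n=lambda *a:print(a[0],np.round(a[1],4))
n("slab BL",ct(28,445,.012));n("slab TL",ct(66,103,.012));n("slab BR",ct(610,492,.012))
n("farpost",ct(303,67,.137));n("nearpost",ct(273,408,.137))
n("side slab near",cs(447,605,.012));n("side slab far",cs(33,527,.012))
n("fold top",ct(337,239,.165))
a=np.array([ct(28,445,.012),ct(66,103,.012)])
n("tray corners",[ct(427,156,.032),ct(591,180,.032),ct(575,308,.032),ct(408,285,.032)])
n("handle",ct(430,215,.087))
```

```text
slab BL [0.4767 0.252  0.012 ]
slab TL [0.7742 0.2213 0.012 ]
slab BR [ 0.4249 -0.2313  0.012 ]
farpost [0.7562 0.0121 0.137 ]
nearpost [0.4876 0.0411 0.137 ]
side slab near [0.4777 0.2493 0.012 ]
side slab far [0.7683 0.2241 0.012 ]
fold top [ 0.6105 -0.0107  0.165 ]
tray corners [[ 0.7114 -0.0897  0.032 ]
 [ 0.6863 -0.2272  0.032 ]
 [ 0.5768 -0.2077  0.032 ]
 [ 0.6002 -0.0696  0.032 ]]
handle [ 0.6462 -0.0864  0.087 ]
```

```bash
cat >> h.py <<'E'
from scipy.spatial.transform import Rotation as Ro
O=np.array([.5133,.0373]);bx=np.array([-.1045,-.9945]);by=np.array([.9945,-.1045])
def bay(x,y):return O+x*bx+y*by
def tobay(p):return np.array([(p[:2]-O)@bx,(p[:2]-O)@by])
def st(goal=None):
    from station import monitor
    o=monitor.get_obs();R=Ro.from_rotvec(o["tool_rot"]).as_matrix()
    print("t",round(o["t"],2),"pos",np.round(o["tool_pos"],4),"F",np.round(o["contact_force"],1),"op",round(o["opening"],4),"q",np.round(o["q"],2))
    print("tool x",np.round(R[:,0],3),"y",np.round(R[:,1],3),"z",np.round(R[:,2],3),"zang",np.degrees(np.arctan2(R[1,2],R[0,2])).round(2),"bay",np.round(tobay(o["tool_pos"]),4))
    if goal is not None: print("shift cm tool",np.round(R.T@(np.array(goal)-o["tool_pos"])*100,2))
    return o,R
E
python3 - <<'E'
from h import *
st([.632,.005,.231])
E
```

```text
t 0.1 pos [0.2493 0.5725 0.2302] F [-0.8  1.2  0.3] op 0.0851 q [ 1.04  0.05  1.61 -0.    1.48 -0.12]
tool x [ 0.917 -0.399 -0.   ] y [-0.001 -0.002 -1.   ] z [ 0.399  0.917 -0.002] zang 66.46 bay [-0.5047 -0.3185]
shift cm tool [ 5.775e+01 -3.000e-02 -3.675e+01]
```

Call:
servo_tool:
  commands: [0, 0, 0, 4, 0, -2.6, 0, 0, 0, 0, 4, 0, -2.6, 0, 0, 0, 0, 4, 0, -2.6, 0, 0, 0, 0, 4, 0, -2.6, 0, 0, 0, 0, 4, 0, -2.6, 0, 0, 0, 0, 4, 0, -2.6, 0, 0, 0, 0, 4, 0, -2.6, 0, 0, 0, 0, 4, 0, -2.6, 0, 0, 0, 0, 4, 0, -2.6, 0, 0, 0, 0, 4, 0, -2.6, 0, 0, 0, 0, 4, 0, -2.6, 0, 0, 0, 0, 4, 0, -2.6, 0, 0, 0.12, 0, 0, 0, 0, 0, 0, 0.12, 0, 0, 0, 0, 0, 0, 0.12, 0, 0, 0, 0, 0, 0, 0.12, 0, 0, 0, 0, 0, 0, 0.12, 0, 0, 0, 0, 0]
  grip_force: 30

```text
t: 1.8
tool_pos: [0.5729, 0.073, 0.22]
tool_rot: [-1.428, 0.813, -0.799]
contact_force: [-0.2, 0.8, -0.1]
opening: 0.0001
```

Run:
```python
from h import *
q=.354;p=bay(.11*np.sin(q),.11*np.cos(q));n=np.array([-.848,-.53])
print(p); g=p-n*.030; st([*g,.231])
```

```text
[ 0.61192704 -0.01140429]
t 1.8 pos [0.5729 0.073  0.22  ] F [-0.2  0.8 -0.1] op 0.0001 q [ 0.   -0.04  1.73 -0.01  1.47 -0.54]
tool x [ 0.512 -0.859 -0.002] y [-0.013 -0.005 -1.   ] z [ 0.859  0.512 -0.014] zang 30.77 bay [-0.0417  0.0556]
shift cm tool [ 9.18 -1.15  2.01]
```

Call:
servo_tool:
  commands: [0, 0, 0, 3, 0, 0.7, 0, 0, 0, 0, 3, 0, 0.7, 0, 0, 0, 0, 3, 0, 0.7, 0, 0, 0, 0, 0, 0, 0, 0]

```text
t: 2.2
tool_pos: [0.6372, 0.0051, 0.2166]
tool_rot: [-1.429, 0.817, -0.797]
contact_force: [-0.3, 0.5, -0.7]
opening: -0.0
```

Run:
```python
from h import *
q=.354;p=bay(.11*np.sin(q),.11*np.cos(q));n=np.array([-.848,-.53])
print(p); g=p-n*.030; st([*g,.132])
```

```text
[ 0.61192704 -0.01140429]
t 2.2 pos [0.6372 0.0051 0.2166] F [-0.3  0.5 -0.7] op -0.0 q [-0.11  0.1   1.59 -0.01  1.47 -0.64]
tool x [ 0.511 -0.859 -0.005] y [-0.017 -0.005 -1.   ] z [ 0.859  0.511 -0.017] zang 30.76 bay [0.0191 0.1266]
shift cm tool [0.1  8.46 0.13]
```

Call:
servo_tool:
  commands: [0.017, 0, 0, 0, 2.8, 0.05, 0, 0, 0, 0, 0, 2.8, 0, 0, 0, 0, 0, 0, 2.2, 0, 0, 0, 0, 0, 0, 0, 0, 0]

```text
t: 2.6
tool_pos: [0.6361, 0.006, 0.1356]
tool_rot: [-1.413, 0.811, -0.801]
contact_force: [-0.1, -0.2, -0.3]
opening: -0.0002
```

Run:
```python
from h import *
from station import viewer
o,R=st()
n=np.array([-.848,-.53])
for q in np.arange(.35,1.46,.1): 
    g=bay(.11*np.sin(q),.11*np.cos(q))-n*.0235
    print(round(q,2),np.round(R.T@(np.array([*g,.132])-o["tool_pos"])*100,2))
for k in("top","side"):
    d=viewer.get_image(k); crop(d,*((250,115,430,245,4) if k=="top" else (235,120,395,265,5)),f"pics/{k}1.png")
```

```text
t 2.6 pos [0.6361 0.006  0.1356] F [-0.1 -0.2 -0.3] op -0.0002 q [-0.11  0.15  1.67  0.01  1.32 -0.65]
tool x [ 0.51  -0.86  -0.006] y [-0.004  0.005 -1.   ] z [ 0.86  0.51 -0.  ] zang 30.69 bay [0.0183 0.1254]
0.35 [ 0.19  0.36 -0.58]
0.45 [ 0.74  0.35 -1.53]
0.55 [ 1.2   0.35 -2.52]
0.65 [ 1.56  0.35 -3.57]
0.75 [ 1.81  0.35 -4.64]
0.85 [ 1.95  0.35 -5.73]
0.95 [ 1.98  0.35 -6.82]
1.05 [ 1.91  0.35 -7.92]
1.15 [ 1.72  0.35 -9.01]
1.25 [  1.43   0.35 -10.07]
1.35 [  1.03   0.35 -11.09]
1.45 [  0.54   0.36 -12.07]
```

View pics/side1.png

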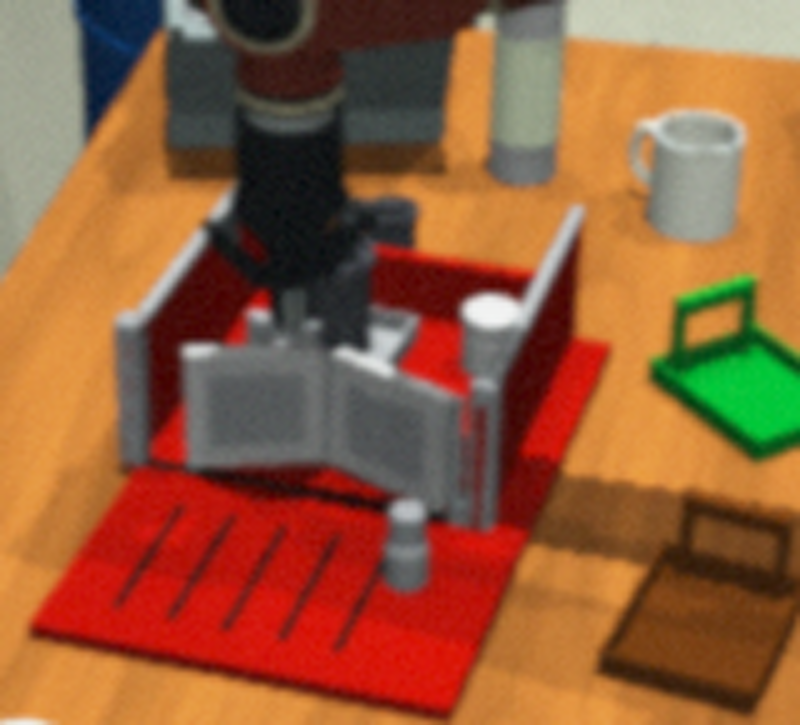

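Call:
servo_tool:
  commands: [0, 0, 0, 0.2, 0, -0.6, 0, 0, 0, 0, 0.5, 0, -1.0, 0, 0, 0, 0, 0.5, 0, -1.0, 0, 0, 0, 0, 0.35, 0, -1.0, 0, 0, 0, 0, 0, 0, 0, 0]

```text
t: 3.2
tool_pos: [0.6171, -0.0283, 0.146]
tool_rot: [-1.406, 0.796, -0.813]
contact_force: [-0.4, -0.8, 0.2]
opening: -0.0001
```

```bash
cat > a.py <<'E'
from h import *
from station import viewer
import sys
o,R=st()
n=np.array([-.848,-.53])
for q in np.arange(.35,1.46,.1): 
    g=bay(.11*np.sin(q),.11*np.cos(q))-n*.0235
    print(round(q,2),np.round(R.T@(np.array([*g,.135])-o["tool_pos"])*100,2))
k=sys.argv[1]
for n in("top","side"):
    d=viewer.get_image(n); crop(d,*((250,115,430,245,4) if n=="top" else (235,120,395,265,5)),f"pics/{n}{k}.png")
a=cv2.imread(f"pics/top{k}.png");b=cv2.imread(f"pics/side{k}.png")
cv2.imwrite(f"pics/b{k}.png",np.hstack([cv2.resize(a,(430,310)),cv2.resize(b,(342,310))]))
E
python3 a.py 2
```

```text
t 3.2 pos [ 0.6171 -0.0283  0.146 ] F [-0.4 -0.8  0.2] op -0.0001 q [-0.17  0.09  1.72  0.01  1.32 -0.71]
tool x [ 0.511 -0.86   0.004] y [ 0.015  0.004 -1.   ] z [0.859 0.511 0.015] zang 30.74 bay [0.0544 0.11  ]
0.35 [-1.79  1.13  2.79]
0.45 [-1.24  1.12  1.84]
0.55 [-0.78  1.11  0.84]
0.65 [-0.43  1.09 -0.2 ]
0.75 [-0.18  1.08 -1.27]
0.85 [-0.03  1.06 -2.36]
0.95 [-0.    1.05 -3.46]
1.05 [-0.08  1.03 -4.55]
1.15 [-0.26  1.01 -5.64]
1.25 [-0.56  1.   -6.7 ]
1.35 [-0.96  0.98 -7.72]
1.45 [-1.45  0.96 -8.7 ]
```

View pics/b2.png

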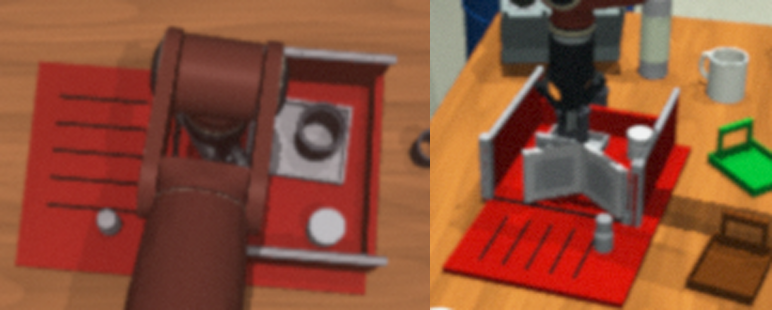

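Call:
servo_tool:
  commands: [-0.015, 0, 0, -0.3, 0.6, -1.1, 0, -0.005, 0, 0, 0, 0.6, -1.1, 0, -0.005, 0, 0, 0, 0.3, -1.1, 0, -0.005, 0, 0, -0.1, 0.2, -1.1, 0, 0, 0, 0, 0, 0, 0, 0]

```text
t: 3.8
tool_pos: [0.5762, -0.0479, 0.1291]
tool_rot: [-1.433, 0.807, -0.805]
contact_force: [-0.2, 0.1, 0.4]
opening: -0.0002
```

```bash
python3 a.py 3
```

```text
t 3.8 pos [ 0.5762 -0.0479  0.1291] F [-0.2  0.1  0.4] op -0.0002 q [-0.2   0.03  1.81 -0.01  1.31 -0.74]
tool x [ 0.512 -0.859  0.006] y [-0.009 -0.013 -1.   ] z [ 0.859  0.512 -0.014] zang 30.82 bay [0.0782 0.0715]
0.35 [-1.38 -0.7   7.31]
0.45 [-0.82 -0.68  6.36]
0.55 [-0.37 -0.67  5.36]
0.65 [-0.01 -0.65  4.32]
0.75 [ 0.24 -0.63  3.25]
0.85 [ 0.38 -0.62  2.16]
0.95 [ 0.41 -0.6   1.06]
1.05 [ 0.33 -0.59 -0.04]
1.15 [ 0.14 -0.57 -1.12]
1.25 [-0.15 -0.56 -2.18]
1.35 [-0.55 -0.55 -3.2 ]
1.45 [-1.05 -0.54 -4.18]
```

View pics/b3.png

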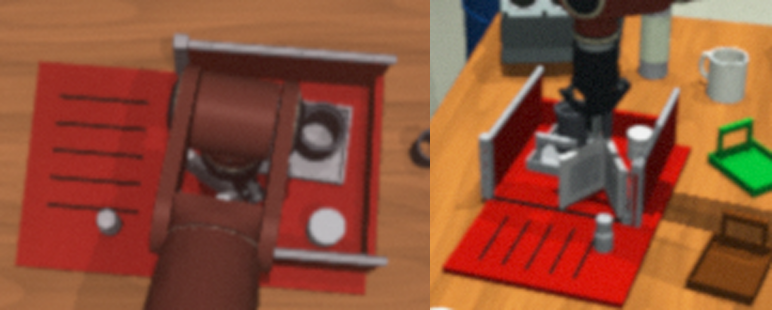

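Call:
servo_tool:
  commands: [0.014, 0, 0, 0.1, -0.4, -1.1, 0, 0, 0, 0, -0.3, 0, -1.1, 0, 0, 0, 0, -0.5, 0, -1.0, 0, 0, 0, 0, 0, 0, 0, 0]

```text
t: 4.3
tool_pos: [0.5447, -0.0575, 0.1325]
tool_rot: [-1.418, 0.8, -0.809]
contact_force: [0.3, -0.0, -0.1]
opening: -0.0001
```

```bash
python3 a.py 4 | egrep -v '^0'
```

```text
t 4.3 pos [ 0.5447 -0.0575  0.1325] F [ 0.3 -0.  -0.1] op -0.0001 q [-0.24 -0.05  1.89 -0.    1.3  -0.78]
tool x [ 0.513 -0.858  0.006] y [ 0.004 -0.004 -1.   ] z [0.858 0.513 0.002] zang 30.86 bay [0.091  0.0411]
1.05 [ 1.13 -0.24  3.17]
1.15 [ 0.94 -0.24  2.09]
1.25 [ 0.64 -0.25  1.03]
1.35 [ 0.24 -0.25  0.  ]
1.45 [-0.26 -0.25 -0.97]
```

View pics/b4.png

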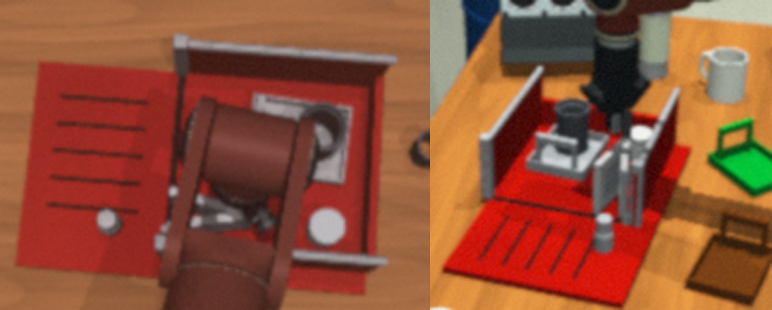

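Call:
servo_tool:
  commands: [0, 0, 0, -0.2, 0, -0.5, 0, 0, 0, 0, -0.2, 0, -0.5, 0, 0, 0, 0, -0.2, 0, -0.5, 0]

```text
t: 4.7
tool_pos: [0.5326, -0.0593, 0.1332]
tool_rot: [-1.412, 0.791, -0.814]
contact_force: [22.0, 5.2, -12.2]
opening: -0.0003
```

```bash
python3 a.py 5 | egrep -v '^0'
```

```text
t 4.7 pos [ 0.5326 -0.0593  0.1332] F [ 22.    5.2 -12.2] op -0.0003 q [-0.25 -0.09  1.92  0.    1.29 -0.79]
tool x [ 0.514 -0.858  0.01 ] y [ 0.015 -0.003 -1.   ] z [0.858 0.514 0.011] zang 30.91 bay [0.0941 0.0293]
1.05 [ 1.59 -0.12  4.31]
1.15 [ 1.41 -0.13  3.22]
1.25 [ 1.11 -0.15  2.16]
1.35 [ 0.71 -0.16  1.14]
1.45 [ 0.21 -0.18  0.16]
```

View pics/b5.png

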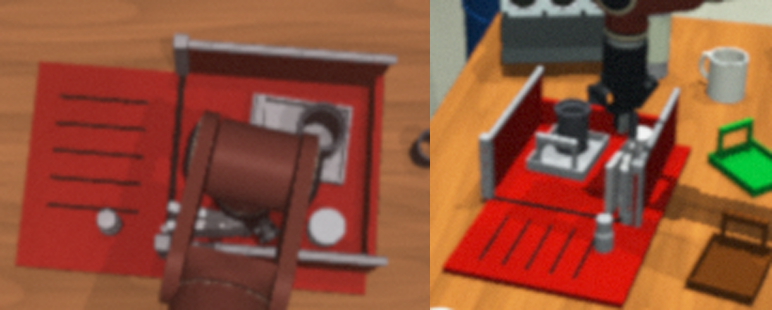

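Call:
servo_tool:
  commands: [-0.015, 0, 0, 0, 0, 1.0, 0, 0, 0, 0, 0, 0, 2.0, 0, 0, 0, 0, 0, -3, 1, 0, 0, 0, 0, 0, -4, 1, 0.35]

```text
t: 5.2
tool_pos: [0.5708, -0.0312, 0.1963]
tool_rot: [-1.433, 0.815, -0.798]
contact_force: [0.2, -0.6, 0.3]
opening: 0.0134
```

```bash
python3 a.py 6 | egrep -v '^[0-9]'
python3 - <<'E'
from h import *
st([.6538,-.0887,.14])
E
```

```text
t 5.2 pos [ 0.5708 -0.0312  0.1963] F [ 0.2 -0.6  0.3] op 0.0134 q [-0.18 -0.04  1.76 -0.01  1.43 -0.72]
tool x [ 0.512 -0.859 -0.001] y [-0.017 -0.009 -1.   ] z [ 0.859  0.512 -0.019] zang 30.82 bay [0.0621 0.0643]
t 5.3 pos [ 0.5757 -0.0317  0.2041] F [ 0.2 -0.8  0. ] op 0.0283 q [-0.18 -0.04  1.75 -0.01  1.43 -0.72]
tool x [ 0.513 -0.858  0.009] y [-0.001 -0.011 -1.   ] z [ 0.858  0.513 -0.007] zang 30.87 bay [0.0621 0.0693]
shift cm tool [8.84 6.47 3.82]
```

View pics/top6.png

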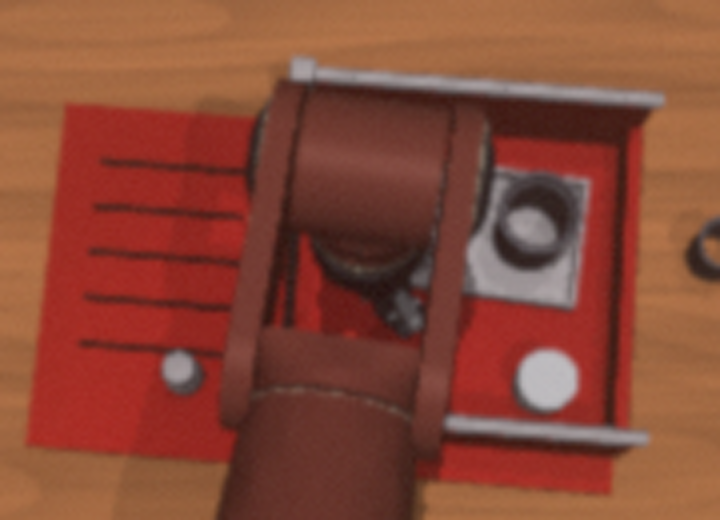

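View pics/side6.png

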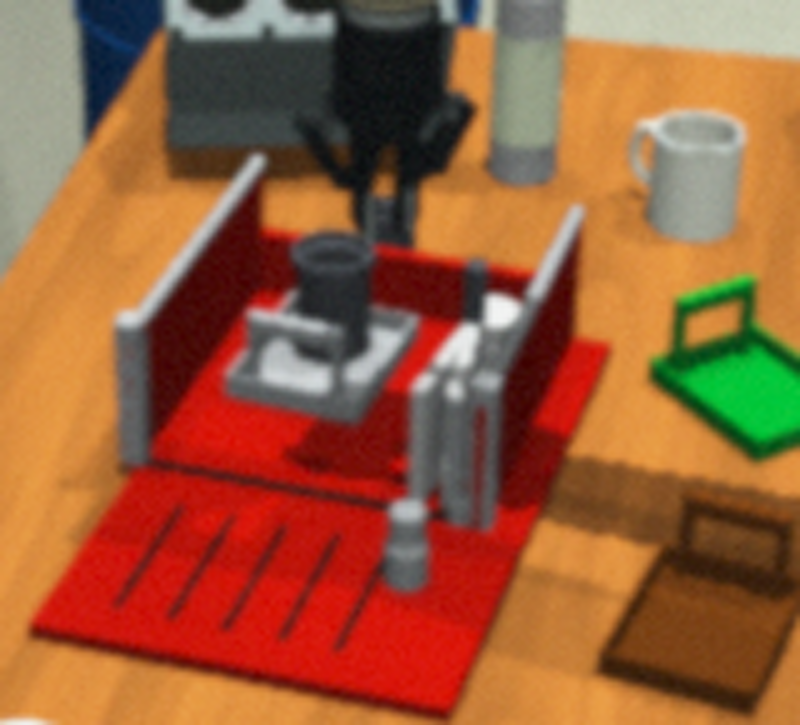

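Call:
servo_tool:
  commands: [0, -0.123, 0, 0, 0, 0, 0.45, 0, -0.123, 0, 0, 0, 0, 0.45, 0, -0.123, 0, 0, 0, 0, 0.45, 0, -0.123, 0, 0, 0, 0, 0.45, 0, -0.123, 0, 0, 0, 0, 0.45, 0, -0.123, 0, 0, 0, 0, 0.45, 0, -0.123, 0, 0, 0, 0, 0.45, 0, 0, 0, 0, 0, 0, 0.45]

```text
t: 6.1
tool_pos: [0.5731, -0.0308, 0.2017]
tool_rot: [-1.582, 0.115, -0.097]
contact_force: [0.3, 0.3, -0.7]
opening: 0.0383
```

Run:
```python
from h import *
from station import viewer
st([.6538,-.0887,.15])
d=viewer.get_image("side"); np.savez("side7.npz",**d)
cs=lambda x,y,z:ray(d,235+(x+.5)/5-.5,120+(y+.5)/5-.5,z)
print(cs(250,316,.087),cs(345,340,.087))
```

```text
t 6.1 pos [ 0.5731 -0.0308  0.2017] F [ 0.3  0.3 -0.7] op 0.0383 q [-0.18 -0.04  1.76 -0.02  1.44 -1.61]
tool x [ 0.991 -0.135 -0.01 ] y [-0.012 -0.013 -1.   ] z [ 0.135  0.991 -0.015] zang 82.26 bay [0.0615 0.0666]
shift cm tool [ 8.83  5.15 -4.57]
[ 0.68862214 -0.08924183  0.087     ] [ 0.61056883 -0.06986674  0.087     ]
```

Run:
```python
from h import *
for nm,reg in(("side7.npz",(275,180,310,215)),("top0.npz",(350,150,364,185))):
    d=np.load(nm);P=dep(d);Z=P[...,2];f=d["frame"].astype(int)
    m=np.zeros(Z.shape,bool);x0,y0,x1,y1=reg;m[y0:y1,x0:x1]=1
    sat=f.max(-1)-f.min(-1)
    m&=(Z>.068)&(Z<.095)&(sat<40)
    k,l,stt,c=cv2.connectedComponentsWithStats(m.astype(np.uint8))
    for i in range(1,k):
        if stt[i,4]>8:
            p=P[l==i];print(nm,stt[i],np.round(p.mean(0),4),cv2.minAreaRect(p[:,:2].astype(np.float32)), np.round(np.percentile(p[:,1],[5,95]),3))
d=np.load("side7.npz");cv2.imwrite("pics/hz.png",cv2.resize(d["frame"][175:215,270:325,::-1],None,fx=12,fy=12,interpolation=cv2.INTER_CUBIC))
```

```text
side7.npz [297 180  11   2  15] [ 0.6337 -0.1465  0.0723] ((0.6321348547935486, -0.14617028832435608), (0.03911830857396126, 0.010196727700531483), 8.392980575561523) [-0.153 -0.142]
side7.npz [285 182  20   9  91] [ 0.6484 -0.0848  0.0819] ((0.651116669178009, -0.0868188738822937), (0.021034132689237595, 0.07784446328878403), 80.91867065429688) [-0.094 -0.075]
top0.npz [355 155   6  25  91] [ 0.6522 -0.0879  0.0863] ((0.6534497737884521, -0.08817493170499802), (0.0117982542142272, 0.07740302383899689), 80.08424377441406) [-0.097 -0.079]
```

View pics/hz.png

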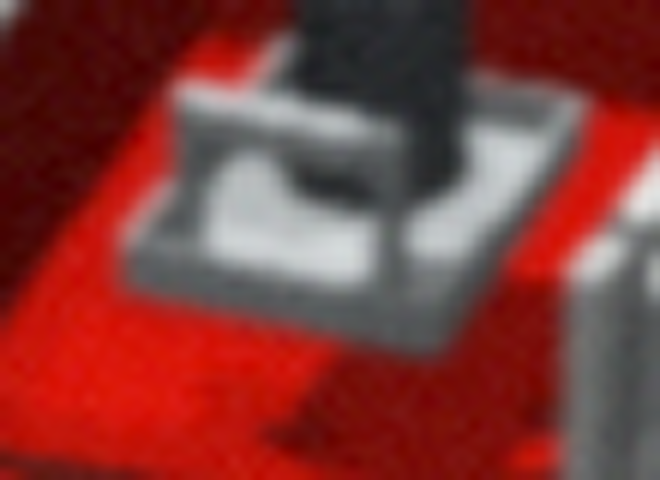

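Call:
servo_tool:
  commands: [0.014, 0.04, -0.01, 2.9, 0.8, -1.5, 0.45, 0, 0, 0, 2.9, 0.8, -1.5, 0.45, 0, 0, 0, 2.7, 0.8, -1.4, 0.45, 0, 0, 0, 0, 0, 0, 0.45]

```text
t: 6.55
tool_pos: [0.6509, -0.0893, 0.1758]
tool_rot: [-1.567, 0.149, -0.146]
contact_force: [-0.4, -0.6, -1.2]
opening: 0.0383
```

Run:
```python
from h import *
st([.6525,-.0878,.062])
```

```text
t 6.55 pos [ 0.6509 -0.0893  0.1758] F [-0.4 -0.6 -1.2] op 0.0383 q [-0.25  0.17  1.58 -0.    1.39 -1.63]
tool x [ 0.982 -0.187 -0.002] y [-0.002 -0.001 -1.   ] z [ 0.187  0.982 -0.001] zang 79.22 bay [0.1115 0.1501]
shift cm tool [ 0.15 11.38  0.19]
```

Call:
servo_tool:
  commands: [0, 0, 0, 0.15, 2, 0.2, 0.45, 0, 0, 0, 0, 2, 0, 0.45, 0, 0, 0, 0, 2, 0, 0.45, 0, 0, 0, 0, 2, 0, 0.45, 0, 0, 0, 0, 1.5, 0, 0.45, 0, 0, 0, 0, 1.2, 0, 0.45, 0, 0, 0, 0, 0, 0, 0.45]

```text
t: 7.25
tool_pos: [0.651, -0.0861, 0.0654]
tool_rot: [-1.566, 0.161, -0.154]
contact_force: [-0.2, -1.2, -0.6]
opening: 0.038
```

```bash
python3 a.py 8 | egrep -v '^[0-9]'
python3 - <<'E'
from h import *
st([.6525,-.0878,.061])
E
```

```text
t 7.25 pos [ 0.651  -0.0861  0.0654] F [-0.2 -1.2 -0.6] op 0.038 q [-0.24  0.28  1.65 -0.    1.22 -1.61]
tool x [ 0.98  -0.199 -0.005] y [-0.005 -0.    -1.   ] z [ 0.199  0.98  -0.001] zang 78.5 bay [0.1083 0.1498]
t 7.35 pos [ 0.6525 -0.0865  0.0678] F [ 0.3 -0.2  1.1] op 0.0386 q [-0.24  0.27  1.65 -0.    1.22 -1.61]
tool x [ 0.98  -0.199 -0.001] y [-0.001 -0.001 -1.   ] z [ 0.199  0.98  -0.001] zang 78.52 bay [0.1085 0.1514]
shift cm tool [ 0.02  0.68 -0.13]
```

View pics/side8.png

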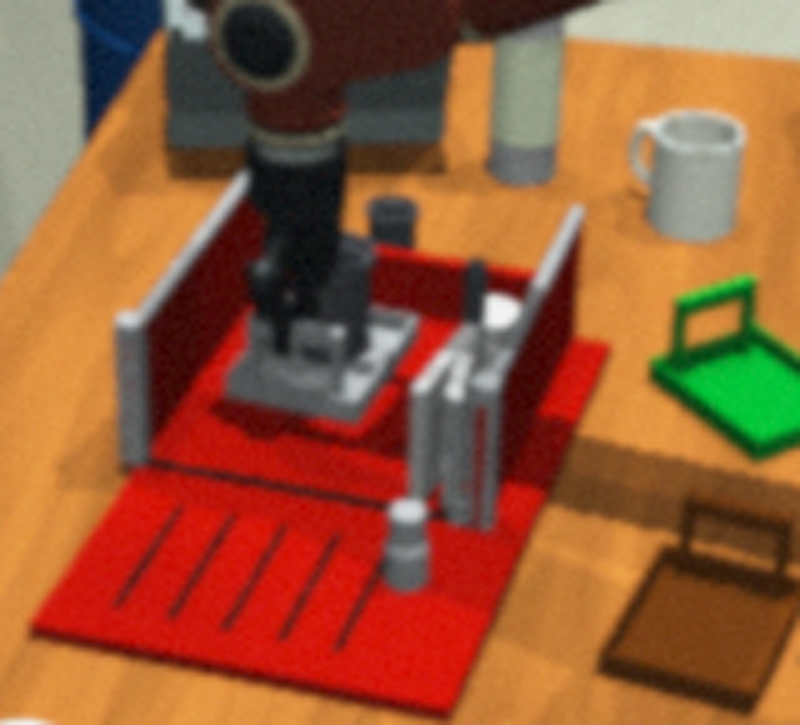

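Call:
servo_tool:
  commands: [0, -0.026, 0, 0, 0.8, -0.1, 0.45, 0, 0, 0, 0, 0, 0, 0.45]

```text
t: 7.55
tool_pos: [0.6539, -0.0879, 0.0618]
tool_rot: [-1.568, 0.133, -0.138]
contact_force: [-0.7, 0.2, 0.7]
opening: 0.0384
```

Run:
```python
from h import *
st([.6525,-.0878,.060])
```

```text
t 7.55 pos [ 0.6539 -0.0879  0.0618] F [-0.7  0.2  0.7] op 0.0384 q [-0.25  0.28  1.65 -0.    1.2  -1.64]
tool x [ 0.985 -0.172  0.003] y [ 0.003 -0.002 -1.   ] z [ 0.172  0.985 -0.002] zang 80.12 bay [0.1098 0.1529]
shift cm tool [-0.14  0.17 -0.01]
```

Call:
servo_tool:
  commands: [0, 0, 0, 0, 0.1, 0, 0.3, 0, 0, 0, 0, 0, 0, 0.2, 0, 0, 0, 0, 0, 0, 0, 0, 0, 0, 0, 0, 0, 0, 0, 0, 0, 0, 0, 0, 0, 0, 0, 0, 0, 0, 0, 0, 0, 0, 0, 0, 0, 0, 0]
  grip_force: 30

```text
t: 8.25
tool_pos: [0.655, -0.0886, 0.0625]
tool_rot: [-1.569, 0.131, -0.141]
contact_force: [0.9, -1.1, 0.2]
opening: 0.0114
```

Run:
```python
from h import *
o,R=st()
# drag target: tray centre bay x .171->-.108
v=-.279*bx; print(v, R.T@[*v,0])
```

```text
t 8.25 pos [ 0.655  -0.0886  0.0625] F [ 0.9 -1.1  0.2] op 0.0114 q [-0.25  0.28  1.65 -0.    1.2  -1.64]
tool x [ 0.985 -0.172  0.006] y [ 0.006 -0.003 -1.   ] z [ 0.172  0.985 -0.002] zang 80.09 bay [0.1104 0.1541]
[0.0291555 0.2774655] [-0.01902995 -0.00070063  0.27834245]
```

Call:
servo_tool:
  commands: [0, 0, 0, 0, 0, 0.4, 0, 0, 0, 0, -0.05, 0, 0.7, 0, 0, 0, 0, -0.1, 0, 1, 0, 0, 0, 0, -0.1, 0, 1, 0, 0, 0, 0, -0.05, 0, 0.6, 0, 0, 0, 0, 0, 0, 0.2, 0]

```text
t: 8.85
tool_pos: [0.6588, -0.0518, 0.0625]
tool_rot: [-1.577, 0.132, -0.142]
contact_force: [-1.2, -4.9, -0.7]
opening: 0.0116
```

```bash
python3 a.py 9 | egrep -v '^[0-9]'
```

```text
t 8.85 pos [ 0.6588 -0.0518  0.0625] F [-1.2 -4.9 -0.7] op 0.0116 q [-0.19  0.28  1.65 -0.01  1.2  -1.58]
tool x [ 0.985 -0.173  0.007] y [ 0.005 -0.011 -1.   ] z [ 0.173  0.985 -0.01 ] zang 80.02 bay [0.0734 0.154 ]
```

View pics/b9.png

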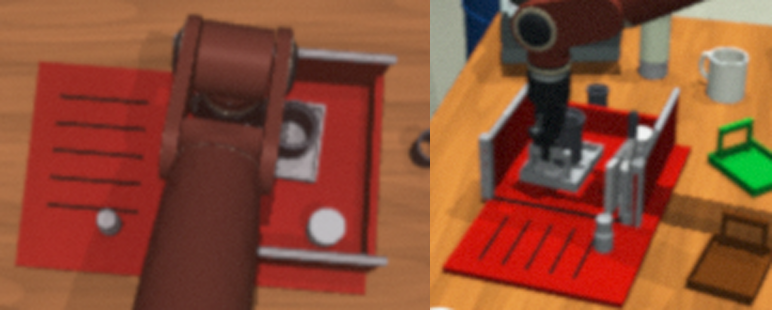

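Call:
servo_tool:
  commands: [0.005, 0, 0, -0.05, 0, 0.5, 0, 0.005, 0, 0, -0.1, 0, 0.8, 0, 0.002, 0, 0, -0.1, 0, 1, 0, 0.002, 0, 0, -0.1, 0, 1, 0, 0.002, 0, 0, -0.1, 0, 1, 0, 0.002, 0, 0, -0.1, 0, 1, 0, 0.002, 0, 0, -0.1, 0, 1, 0, 0.002, 0, 0, -0.1, 0, 1, 0, 0.002, 0, 0, -0.1, 0, 0.8, 0, 0, 0, 0, -0.05, 0, 0.4, 0]

```text
t: 9.95
tool_pos: [0.6647, 0.036, 0.0625]
tool_rot: [-1.557, 0.13, -0.143]
contact_force: [-0.1, -4.6, -1.0]
opening: 0.0118
```

```bash
python3 a.py 10 | egrep -v '^[0-9]'
```

```text
t 9.95 pos [0.6647 0.036  0.0625] F [-0.1 -4.6 -1. ] op 0.0118 q [-0.06  0.29  1.64  0.01  1.2  -1.46]
tool x [ 0.985 -0.173  0.007] y [ 0.009  0.009 -1.   ] z [0.173 0.985 0.01 ] zang 80.03 bay [-0.0145  0.1507]
```

View pics/b10.png

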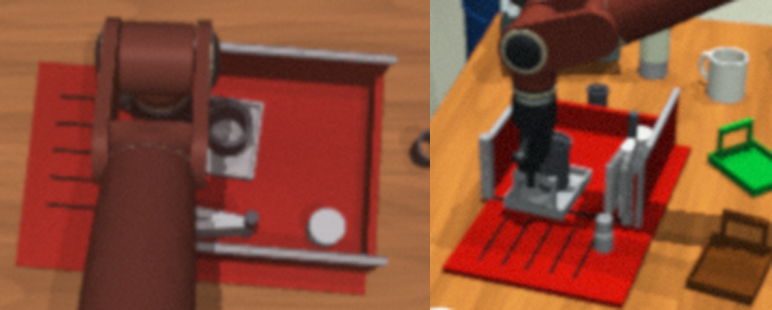

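Call:
servo_tool:
  commands: [-0.003, 0, 0, -0.03, 0, 0.5, 0, -0.003, 0, 0, -0.06, 0, 0.8, 0, -0.003, 0, 0, -0.06, 0, 1, 0, 0, 0, 0, -0.06, 0, 1, 0, 0, 0, 0, -0.06, 0, 1, 0, 0, 0, 0, -0.06, 0, 1, 0, 0, 0, 0, -0.06, 0, 1, 0, 0, 0, 0, -0.06, 0, 1, 0, 0, 0, 0, -0.06, 0, 1, 0, 0, 0, 0, -0.06, 0, 1, 0, 0, 0, 0, -0.06, 0, 1, 0, 0, 0, 0, -0.06, 0, 1, 0, 0, 0, 0, -0.06, 0, 1, 0, 0, 0, 0, -0.06, 0, 1, 0, 0, 0, 0, -0.05, 0, 0.8, 0, 0, 0, 0, -0.03, 0, 0.4, 0, 0, 0, 0, 0, 0, 0.2, 0]

```text
t: 11.75
tool_pos: [0.6819, 0.1833, 0.0625]
tool_rot: [-1.57, 0.144, -0.147]
contact_force: [-0.6, -4.8, 0.7]
opening: 0.0113
```

```bash
python3 a.py 11 | egrep -v '^[0-9]'
```

```text
t 11.75 pos [0.6819 0.1833 0.0625] F [-0.6 -4.8  0.7] op 0.0113 q [ 0.16  0.38  1.53 -0.01  1.23 -1.22]
tool x [ 0.983 -0.184  0.002] y [ 0.002 -0.005 -1.   ] z [ 0.184  0.983 -0.004] zang 79.4 bay [-0.1629  0.1524]
```

View pics/b11.png

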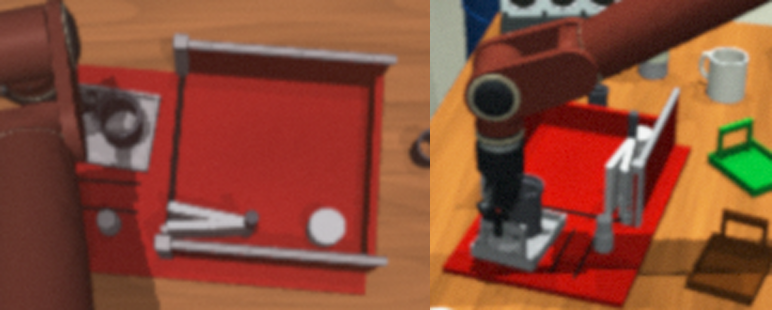

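Call:
servo_tool:
  commands: [0, 0, 0, 0, 0, 0, 0.4, 0, 0, 0, 0, 0, 0, 0.4, 0, 0, 0, 0, 0, 0, 0.4, 0, 0, 0, 0, 0, 0, 0.4, 0, 0, 0, 0, 0, 0, 0.4]

```text
t: 12.35
tool_pos: [0.6818, 0.1865, 0.0627]
tool_rot: [-1.563, 0.144, -0.147]
contact_force: [0.2, 0.3, 0.9]
opening: 0.0343
```

Run:
```python
from h import *
st()
```

```text
t 12.35 pos [0.6818 0.1865 0.0627] F [0.2 0.3 0.9] op 0.0343 q [ 0.16  0.38  1.53  0.    1.23 -1.23]
tool x [ 0.983 -0.184  0.002] y [ 0.002  0.003 -1.   ] z [0.184 0.983 0.003] zang 79.38 bay [-0.166  0.152]
```

Released; rise straight up, then away over the front (+y).

Call:
servo_tool:
  commands: [0, 0, 0, 0, -1, -0.1, 0.4, 0, 0, 0, 0, -2, 0, 0.4, 0, 0, 0, 0, -2, 0, 0.4, 0, 0, 0, 0, -3, 0, 0.4, 0, 0, 0, 0, -3, 0, 0.4, 0, 0, 0, 0, -3, 0, 0.4, 0, 0, 0, 0, -3, 0, 0.4, 0, 0, 0, -3, 0, 4, 0.4, 0, 0, 0, -3, 0, 4, 0.4, 0, 0, 0, -3, 0, 4, 0.4, 0, 0, 0, -3, 0, 4, 0.4, 0, 0, 0, -3, 0, 4, 0.4, 0, 0, 0, -3, 0, 4, 0.4, 0, 0, 0, 0, 0, 0, 0.4, 0, 0, 0, 0, 0, 0, 0.4]

```text
t: 13.85
tool_pos: [0.5485, 0.4589, 0.2554]
tool_rot: [-1.553, 0.138, -0.161]
contact_force: [1.4, -1.1, -0.0]
opening: 0.0342
```

```bash
python3 a.py 12 | egrep -v '^[0-9]'
python3 - <<'E'
from h import *
from station import viewer
d=viewer.get_image("top");P=dep(d);f=d["frame"].astype(int)
m=np.zeros(P.shape[:2],bool);m[140:215,255:328]=1
m&=((f.max(-1)-f.min(-1))<35)&(P[...,2]>.012)
k,l,s,c=cv2.connectedComponentsWithStats(m.astype(np.uint8))
for i in range(1,k):
    if s[i,4]>40:
        p=P[l==i];box=cv2.boxPoints(cv2.minAreaRect(np.argwhere(l==i)[:,::-1].astype(np.float32)))
        print(s[i].tolist(),[np.round(tobay(ray(d,*b,.032)),3).tolist() for b in box],p[:,2].max())
m=(P[...,2]>.15);m[:,:300]=0;m[:,:320]=0;m[:160]=0;m[230:]=0;m[:,370:]=0
p=P[m];print("foldpost",m.sum(),tobay(np.median(p,0)) if m.sum() else None)
E
```

```text
t 13.85 pos [0.5485 0.4589 0.2554] F [ 1.4 -1.1 -0. ] op 0.0342 q [ 0.59  0.24  1.37  0.    1.52 -0.79]
tool x [ 0.982 -0.189  0.013] y [ 0.016  0.011 -1.   ] z [0.189 0.982 0.014] zang 79.1 bay [-0.423 -0.009]
[270, 149, 47, 38, 1326] [[-0.184, 0.098], [-0.178, 0.209], [-0.03, 0.194], [-0.039, 0.085]] 1.2631558838237407
[315, 200, 13, 15, 128] [[-0.021, 0.041], [0.019, 0.044], [0.023, -0.003], [-0.017, -0.006]] 0.13731722415085224
[291, 203, 9, 10, 73] [[-0.1, 0.024], [-0.073, 0.026], [-0.07, -0.004], [-0.097, -0.006]] 0.07606599578968365
foldpost 44 [0.10457937 0.00776637]
```

View pics/b12.png

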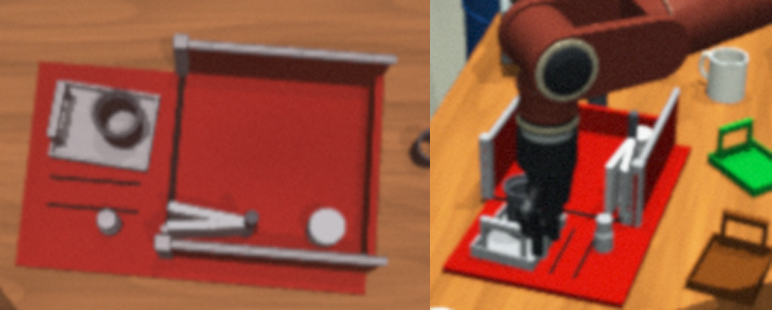

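View pics/side12.png

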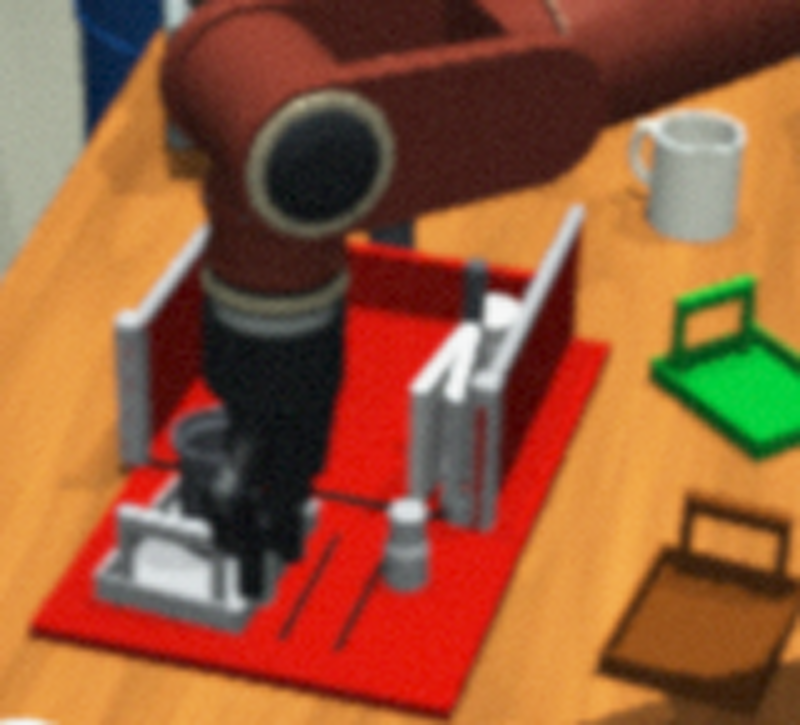

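Run:
```python
from station import ticket
print(ticket.finish_job())
```

```text
the job is handed in; nothing more can be done
None
```

I folded the door back, slid the tray out by its handle onto the drainboard, let go and handed the job in at about 14 s; no verdict is reported back.

- **Door:** I pushed the fold post along its arc with closed fingers until it hit the stop, at about 22 N. The last image puts the post at bay x 105, y 8 mm, so the door is near 1.45 rad. The fully folded position would be x 109, y 13 mm, so the reading is about 5–7 mm off. The door was folded before the tray moved.
- **Tray:** I gripped the handle and slid the tray about 275 mm towards the front. The tool height stayed at 62.5 mm when I checked during the slide, so the tray was not lifted. The last top image puts its corners at bay x −184 to −30 mm and y 85 to 209 mm, all on the drainboard and clear of the doorway line.
- **Liner and bystanders:** In the last images the liner stands upright on the tray. The socket and piston look unmoved. I did not measure the liner's tilt or the bystanders' positions.
- **Gripper:** It was released and well clear, with the measured force at noise level.

No check failed. The only disagreement earlier was a first hand-picked handle position in the side view, about 9 mm off. Depth from both cameras then agreed to about 2 mm, and I used that.

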